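# Pick up a grinder wheel on its arbor and set it in the balancing stand

### The arm

A 6-joint arm with a two-finger parallel gripper is mounted at the origin on the work surface. World frame = base frame: x ahead of the robot, y to its left, z up, the work surface at z = 0. Lengths are in mm, angles in degrees, forces in N, time in s.
With the tool pointing down it reaches from about 300 to 850 mm from the base axis. Payload 4.2 kg.
Tool frame: the origin (TCP) lies at the very end of the fingers, on their centre line; the grasp point (between the pads) lies 19 mm behind it (env.tcp_to_grasp is the distance from the TCP to the grasp point, in mm); z points along the fingers, y is the line along which they close (so a half turn about z gives the same grasp; the last joint's range is limited). The gripper opens to 91 mm and grips with 3 to 60 N. Pads are 32 mm wide; open, the fingers measure 118 mm over their backs; the gripper's body (76 mm by 178 mm) begins 60 mm behind the grasp point.
Start: joints at [68.01, 18.312, 89.639, -0, 72.044, -1.146], TCP at [204.604, 537.383, 213.976] pointing down, gripper open.
Joint ranges: [-177.97, 177.97], [-48.28, 115.42], [12.27, 149.76], [-77.06, 257.06], [2.81, 150.46], [-146.56, 146.56]. Speed limits (degrees/s): [147.25, 147.25, 180, 180, 180, 180].

### API

Orientations are given as [roll, pitch, yaw] about the fixed x, y, z axes, in that order (R = Rz(yaw) Ry(pitch) Rx(roll)).
In Python, from workcell import env gives the robot as it stands.
- The arm moves only by the tool move_arm, never from a script. Its argument "plan" is a list of rows, each a list of 3 entries, a list of its own where there are three numbers: the shift along the world's x, y, z in cm, then the turn about the world's z in degrees, then the closure, from 0 (fully open) to 1 (shut). In form: [[[x, y, z], turn, claw], ...]. A call has 1 to 5 rows; each row shifts and turns the commanded pose from where the row before left it; what a row does not reach is not made up. A row lasts 1/10 s, in which the tool goes at most 50 mm and 8.59 degrees, less where a joint would pass 70% of its speed; a pose out of reach is approached as far as the arm can. A call is refused whole if a number of a shift passes 5 or a number of a turn 8.59, either way. A call with a gripper value outside its range is refused whole. The fingers move at their own pace and stop on an object; "squeeze" is the grip in N (left out, the last holds). Time passes only in rows, so rows that do not move let the fingers close. It gives the time, the measured TCP pose, the force, the opening and the grip force at its end, in the units of the state.
- env.state(): the state, without advancing time (a new reading comes with each control period).
- env.grab_frame(name): name is "scene" or "top" or "wrist"; returns a dict with "frame" (384x512x3 uint8, red, green, blue), "z_map" (384x512 float32, mm along the optical axis (not along the pixel's ray), 0 where there is no reading), "fovy" (degrees; the focal length in pixels is half the picture's height over the tangent of half this angle, whatever the lens; pixels are square), "cx", "cy" (the principal point, pixels), "position" and "orientation" of the camera in the world. Camera axes: x right, y down, z forward; pixel columns grow to the right and rows downward; lengths in mm; the calibration is good to about 2 mm. A picture is of the moment at which its call begins.
- env.job_done(): hands the job in; it is judged then, once.
Trained networks look in a picture, given as the dict that the camera call returned (one of the last four; its "shot" number tells which), for a name from the list of things; names that differ only in an ending like _2 or _b are one class to them, and where a whole thing is asked for, a point or a joint stands for the part that bears it (a point fixed in the world has none). Each returns a list of dicts, best first, with "score" (0 to 1); they miss things now and then, are a little off and sometimes report something else, mostly with a low value. They report only what shows in the picture. A call takes as long as a camera call.
- env.search_frame(picture, label): "point" ([column, row] in pixels, amid what is visible of it).
- env.landmark_of(picture, label): "point" ([column, row] in pixels: a listed point, or the origin of a listed thing).
The state is a dict: "time_s": time; "qpos": joint angles; "qvel": joint speeds; "effort": joint torques, N m; "ee_pos": TCP position; "ee_rot": TCP orientation; "force": force on the tool from outside, world axes, zero at the start; "torque": the same for the moment, N m; "gripper_width": finger opening in mm; "gripper_force": force on a finger pad.
Only numpy, scipy, OpenCV 4.12 (cv2) and the standard library are available. Lean on these libraries where they do the work, as an engineer would, in place of code of your own. Each camera call takes 0.05 s, during which the arm holds its last target. There are 200 camera calls.

### The job

Pick up the red-handled arbor rod, feel its tip gently into the off-centre bore of the rubber-tyred grinder wheel lying in the wooden cradle and push it through, then lift the wheel out on the rod and lay the rod in the two V notches of the blue balancing stand, so that the wheel hangs clear between its cheeks. Let go and leave it at rest. Never press hard on the wheel, do not touch it with the fingers, and leave the bottle, jar and screwdriver alone.

Things in the scene. Friction and masses are not known exactly. Their poses are not given: they have to be found in the camera images.
- rod: arbor rod, about 0.14 kg, lying level in the rest, handle towards the robot. Origin: centre of its red-white handle, on the axis; x runs along the rod to the tip. Handle 44 long (x -24 to 20), 16 wide (y), 20 tall: grip it from above across y. Then a steel collar 22 diameter (x 20 to 26), then a 12 diameter shaft to the tip at x 142
- rod_tip (a point): centre of the rod's flat tip, 142 from the handle's centre on the axis; the last 3 mm are chamfered from 12 to 9 diameter
- rest: wooden rod rest, fixed, base 100 x 75: two V notches 76 apart along its x hold the rod's axis 48 above the table. Origin: on the table midway between the notches; x: the way the rod points, away from the robot
- wheel: grinder contact wheel, black tyre 80 diameter, 30 thick (x -15 to 15), 0.16-0.26 kg. Origin: centre of the TYRE; x: its axis. A brass bush (48 diameter, flat, flush faces) has the 16 diameter through bore, parallel to x but ECCENTRIC: bore centre 5 mm from the tyre's centre in an unknown direction, not measured, new each time. The bush turns stiffly (0.05 N m)
- cradle: wooden cradle, fixed, base 60 x 110: the wheel stands loose in its V trough, axis level, 70 above the table. Origin: on the table under the wheel's centre; x: the wheel's axis, away from the robot. Behind the wheel (x 16 to 24) a backstop 95 high takes the push; its slot, 42 wide, open at the top, lets the rod's tip through and up. The -x side is open for the rod
- stand: blue balancing stand, fixed, base 100 x 75 x 10: two cheeks, 6 thick, at x -38 and 38, each with a 90 degree V notch open at the top (mouth about 38 wide, tops 90 above the table), hold the shaft along x with its axis 75 above the table. Origin: on the table midway between the cheeks. With the handle's centre at x -82, collar and tip lie outside the cheeks
- oil_bottle: bystander: yellow plastic oil bottle with red cap, 44 diameter, 120 tall, origin under its foot
- jar: bystander: amber glass jar with steel lid, 56 diameter, 60 tall, origin under its foot
- screwdriver: bystander: red-handled screwdriver about 200 long, lying on the table, origin at its middle, x towards its tip

How it is judged:
By the outcome, as a careful person would: the job done as asked, in the order asked, and still so for the second after the job is handed in, with the robot touching nothing.
It also fails if it takes over 61 s, if anything falls off the work surface, if the arm or the gripper's body presses on something with over 40 N, if the wrist force passes 120 N, or if a joint passes its speed limit or range.

## Working session

There is one attempt and no reset: what is moved stays moved. The work goes in short steps, Python scripts to look and compute and a tool call to move; the robot and the scene stay as the last step left them, time stands still between calls to the robot, and variables do not carry over. Pictures are saved under pics/ and viewed, at most 10 in all, crops included, and the job is handed in when it is done.

Besides the shell and the picture viewer there is one more tool, called after "Emit:" as name(argument=value, ...) on one line, values as JSON. move_arm: Moves the arm, as the interface text tells. Its arguments: {"type":"object","properties":{"plan":{"type":"array","items":{"type":"array"}},"squeeze":{"type":"number"}},"required":["plan"]}

```bash
mkdir -p pics; cat > h.py <<'E'
import numpy as np, cv2
from scipy.spatial.transform import Rotation as R
from workcell import env
def cam(p):
    o=np.array(p["orientation"],float)
    M=o if o.shape==(3,3) else R.from_euler('xyz',o,degrees=True).as_matrix()
    f=p["frame"].shape[0]/2/np.tan(np.radians(p["fovy"])/2)
    return M,np.array(p["position"],float),f
def world(p,u,v,z=None):
    M,t,f=cam(p)
    u=np.asarray(u,float);v=np.asarray(v,float)
    if z is None: z=p["z_map"][np.round(v).astype(int),np.round(u).astype(int)]
    c=np.stack([(u-p["cx"])/f*z,(v-p["cy"])/f*z,z+0*u],-1)
    return c@M.T+t
def onplane(p,u,v,h):
    M,t,f=cam(p); d=M@np.array([(u-p["cx"])/f,(v-p["cy"])/f,1]); return t+d*(h-t[2])/d[2]
def pix(p,X):
    M,t,f=cam(p); c=(np.asarray(X,float)-t)@M; return c[...,:2]/c[...,2:]*f+[p["cx"],p["cy"]]
def cloud(p):
    v,u=np.mgrid[0:p["frame"].shape[0],0:p["frame"].shape[1]]
    return world(p,u,v)
def save(p,n): cv2.imwrite("pics/"+n,p["frame"][...,::-1])
E
python3 - <<'E'
from h import *
print(env.state())
hs=dict(rod=48,rod_tip=48,rest=0,wheel=70,cradle=0,stand=0,oil_bottle=0,jar=0,screwdriver=10)
ims=[]
for n in("scene","top"):
    p=env.grab_frame(n); ims.append(p["frame"]); print(n,p["fovy"],p["cx"],p["cy"],p["position"],p["orientation"])
    for k,h in hs.items():
        for d in env.landmark_of(p,k)[:2]: print(k,np.round(d["point"],1),round(d["score"],2),np.round(onplane(p,*d["point"],h),1))
    save(p,n+"0.png")
    np.save(n+"0.npy",p,allow_pickle=True)
E
```

```text
{'time_s': 0.0, 'qpos': array([ 6.80112081e+01,  1.83511864e+01,  8.97064316e+01,  1.35101996e-03,
        7.20443021e+01, -1.14619414e+00]), 'qvel': array([-0.1170289 ,  0.09389827, -0.01418736, -0.00814507, -0.0259538 ,
       -0.06921271]), 'effort': array([-1.61600005e-03, -4.12451649e+01, -2.31976676e+01,  7.26649957e-02,
        4.55050659e-02, -1.45644926e-04]), 'ee_pos': array([204.39003781, 536.90200383, 213.12467458]), 'ee_rot': array([-1.79898126e+02, -3.32297844e-03,  1.59156982e+02]), 'force': array([-0.34538118, -0.55963453,  0.51210438]), 'torque': array([-0.00376667, -0.07186811,  0.02509901]), 'gripper_force': 0.0, 'gripper_width': 91.05227084002797}
scene 42.153061247646114 256.00245880960864 189.00264569761913 [1025.93110802  383.83978405  861.96364898] [-146.38001071    0.48576845  133.40364667]
rod [198.7 103.8] 0.84 [ 559.4 -241.7   48. ]
rod_tip [158.1 147.8] 0.79 [ 701.8 -212.6   48. ]
rest [180.7 142.1] 0.7 [ 637.9 -223.3    0. ]
rest [370.7 258.9] 0.31 [581.6 253.    0. ]
wheel [370.8 255.1] 0.76 [611.6 259.4  70. ]
wheel [181.4 143.4] 0.54 [ 670.7 -170.5   
[... 251 characters left out ...]
ver [160.4 148.7] 0.71 [ 684.9 -234.9   10. ]
top 49.15741212796595 252.4012042157651 190.40335573629656 [592.00915516  -9.0599761  926.46567136] [-176.81048933    1.20671877  -89.32069693]
rod [371.8 233.3] 0.86 [ 554.4 -238.5   48. ]
rod [141.3 201.1] 0.41 [615.7 243.7  48. ]
rod_tip [140.6 200.5] 0.57 [616.9 245.2  48. ]
rest [362.6 193.1] 0.66 [ 640.1 -231.3    0. ]
wheel [183.8 131.6] 0.71 [759.8 152.8  70. ]
wheel [129.7 201.2] 0.61 [614.6 261.3  70. ]
cradle [142.  200.7] 0.91 [617.9 256.    0. ]
stand [264.2 198.1] 0.69 [626.7 -15.2   0. ]
oil_bottle [332.6 128.1] 0.91 [ 783.9 -165.4    0. ]
jar [183.8 130.7] 0.94 [775.5 166.1   0. ]
screwdriver [250.  131.8] 0.77 [772.2  17.7  10. ]
```

View pics/scene0.png

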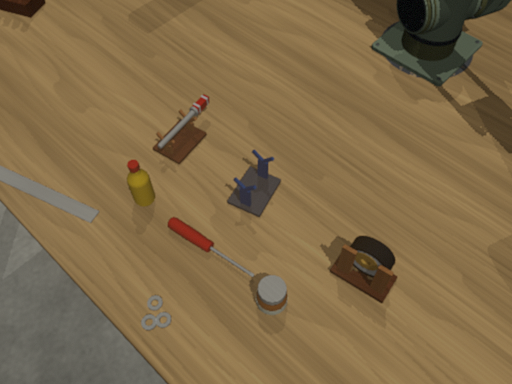

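View pics/top0.png

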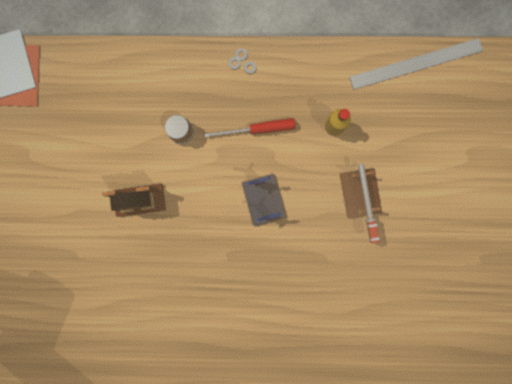

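The pictures show the rod in its rest (top: handle 373,231, tip 362,167), the stand at (264,198), the cradle with the wheel at (135,200), and the screwdriver between the jar and the bottle. The scene camera looks at the backstop side of the wheel. Next I'll measure the exact geometry from the depth maps.

```bash
python3 - <<'E'
from h import *
P={n:np.load(n+"0.npy",allow_pickle=True).item() for n in("scene","top")}
for n,p in P.items():
    C=cloud(p); rgb=p["frame"]; hsv=cv2.cvtColor(rgb,cv2.COLOR_RGB2HSV)
    ok=p["z_map"]>0
    tb=ok&(abs(C[...,0]-600)<150)&(abs(C[...,1])<300)&(abs(C[...,2])<8)
    print(n,"table z",np.median(C[tb][:,2]))
    # rod: points above 45 near rest
    m=ok&(abs(C[...,0]-620)<110)&(abs(C[...,1]+225)<50)&(C[...,2]>44)&(C[...,2]<70)
    q=C[m]; c=q.mean(0); w,s,v=np.linalg.svd(q[:,:2]-c[:2]); d=v[0]*np.sign(v[0][0]); t=(q[:,:2]-c[:2])@d
    print("rod n",m.sum(),"yaw",np.degrees(np.arctan2(d[1],d[0])),"ends",c[:2]+d*t.min(),c[:2]+d*t.max(),"zmax",np.percentile(q[:,2],[50,90,98]))
    # bases
    for nm,(x,y),(zl,zh) in(("stand",(627,-15),(6,14)),("cradle",(617,258),(4,40)),("rest",(640,-231),(4,20))):
        m=ok&(abs(C[...,0]-x)<75)&(abs(C[...,1]-y)<80)&(C[...,2]>zl)&(C[...,2]<zh)
        r=cv2.minAreaRect(C[m][:,:2].astype(np.float32)); print(nm,m.sum(),r)
    m=ok&(abs(C[...,0]-627)<75)&(abs(C[...,1]+15)<70)&(C[...,2]>60)&(C[...,2]<95); q=C[m]
    for s in(-1,1):
        g=q[(q[:,0]-627)*s>10]; print("cheek",s,len(g),g.mean(0) if len(g) else 0, np.ptp(g[:,1]) if len(g) else 0, g[:,2].max() if len(g) else 0)
    m=ok&(abs(C[...,0]-610)<60)&(abs(C[...,1]-258)<70)&(C[...,2]>85)&(C[...,2]<118); q=C[m]
    r=cv2.minAreaRect(q[:,:2].astype(np.float32)); print("wheeltop",len(q),r,q[:,2].max())
for p,(u,v),n in((P["scene"],(366,262),"s"),(P["top"],(135,200),"t")):
    a=p["frame"][v-40:v+40,u-50:u+50][...,::-1]; cv2.imwrite(f"c{n}.png",cv2.resize(a,(600,480),interpolation=cv2.INTER_CUBIC))
a=cv2.imread("cs.png");b=cv2.imread("ct.png");cv2.imwrite("pics/crops.png",cv2.resize(np.vstack([a,b]),(500,600)) if 0 else cv2.resize(np.hstack([a,b]),(800,320)))
E
```

```text
scene table z -1.6829583437826159
rod n 570 yaw 9.15125390513928 ends [ 534.10925449 -239.29918757] [ 698.40850171 -212.83194578] zmax [51.70583562 56.59048507 57.99644214]
stand 1115 ((622.6653442382812, -11.308368682861328), (101.97919464111328, 75.7841567993164), 15.562540054321289)
cradle 1067 ((619.8753662109375, 262.27923583984375), (61.33205795288086, 109.982666015625), 8.413064002990723)
rest 929 ((639.2034912109375, -223.19825744628906), (101.73188018798828, 77.50395202636719), 9.260838508605957)
cheek -1 116 [586.90607599 -22.92669543  73.46625123] 45.88470831737823 85.03446478519152
cheek 1 119 [660.05358571  -2.44900056  73.75930729] 45.27531208332658 85.74024622177683
wheeltop 1022 ((619.1502685546875, 262.4019775390625), (40.41122055053711, 93.27261352539062), 8.34564208984375) 111.08044271738959
top table z -0.11055512990259331
rod n 661 yaw 9.52440175888644 ends [ 536.18286149 -242.29753812] [ 698.40790582 -215.07934592] zmax [53.8059786  58.23119198 59.55747368]
stand 1359 ((623.3554077148438, -13.827503204345703), (99.87165832519531, 74.86875915527344), 15.982906341552734)
cradle 676 ((618.90380859375, 254.72555541992188), (144.45518493652344, 146.2113800048828), 1.397028923034668)
rest 1219 ((635.4392700195312, -246.6766357421875), (131.20509338378906, 134.8630828857422), 8.744457244873047)
cheek -1 73 [586.89981974 -24.8095268   77.52267419] 44.051218314111246 86.46415359660136
cheek 1 80 [659.62421353  -4.03246907  77.43571831] 44.34816287351717 87.27458283252076
wheeltop 675 ((619.7215576171875, 259.77386474609375), (38.68305206298828, 93.07861328125), 8.546669960021973) 112.004102629361
```

View pics/crops.png

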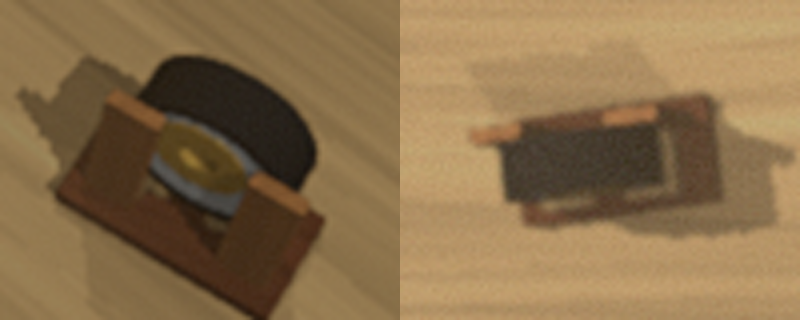

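The crop shows the wheel from the backstop side. The brass bush is visible in the slot, with the bore a faint spot at about (200,157) in the crop. I'll check where the wrist camera looks, because a front view of the bore would be better.

```bash
python3 - <<'E'
from h import *
p=env.grab_frame("wrist"); s=env.state()
T=R.from_euler('xyz',s["ee_rot"],degrees=True).as_matrix(); M,t,f=cam(p)
print("cam pos in tool",(t-s["ee_pos"])@T,"cam z in tool",T.T@M[:,2],"cam x in tool",T.T@M[:,0],f,p["cx"],p["cy"])
# scene: bore backside: wheel frame coordinates of the pixels in slot
P=np.load("scene0.npy",allow_pickle=True).item(); C=cloud(P)
yaw=np.radians(8.4); ex=np.array([np.cos(yaw),np.sin(yaw),0]); ey=np.array([-ex[1],ex[0],0]); o=np.array([618.5,260,0])
X=(C-o)@ex;Y=(C-o)@ey;Z=C[...,2]
for v in range(246,274):
    print(v,' '.join(f"{X[v,u]:.0f}" for u in range(350,384)))
np.save("XYZ.npy",np.stack([X,Y,Z],-1))
g=cv2.cvtColor(P["frame"],cv2.COLOR_RGB2GRAY)
print(g[250:270,352:380])
E
```

```text
cam pos in tool [  68.69441401    0.37886799 -170.11965716] cam z in tool [-2.46250778e-01  2.74007380e-04  9.69206108e-01] cam x in tool [ 1.74633850e-04  9.99999956e-01 -2.38343160e-04] 299.34481906350806 256.2789895227254 194.54749921875967
246 -40 3 4 7 7 6 5 6 6 6 5 5 3 4 1 3 1 2 1 0 -1 -2 -3 -3 -5 -7 -6 -7 -9 -10 -12 -12 -13 -14
247 12 9 9 9 9 9 8 11 9 9 7 7 6 5 5 3 4 4 2 0 2 -1 -1 -1 -3 -4 -5 -7 -6 -8 -9 -8 -11 -12
248 13 13 10 10 10 10 10 10 11 11 9 9 9 8 6 6 6 7 4 4 2 2 2 -0 -2 -2 -4 -5 -4 -5 -7 -10 -9 -11
249 16 15 14 13 12 12 12 10 12 10 11 11 11 10 9 7 7 6 6 3 4 2 1 2 1 -0 -1 -2 -4 -4 -7 -6 -7 -9
250 17 16 15 14 14 12 11 11 421 12 11 12 11 11 9 12 9 9 7 7 5 4 2 4 1 1 0 -0 -1 -3 -5 -7 -6 -8
251 19 18 16 16 15 14 13 10 11 11 11 12 12 11 12 10 10 11 10 9 7 7 5 4 4 2 3 0 -1 -1 -3 -5 -6 -7
252 20 21 19 18 16 16 15 13 9 12 10 9 10 10 13 12 9 10 11 12 9 8 7 7 5 4 2 1 1 0 -1 -2 -3 -4
253 21 19 20 21 19 19 18 15 12 12 12 12 10 10 10 10 13 12 12 11 10 10 10 9 6 7 4 4 1 2 1 -1 -2 -3
254 19 20 20 19 19 18 18 11 12 12 12 11 10 10 12 10 10 10 12 12 11 11 10 9 8 7 6 7 4 3 2 0 -0 -1
255 
[... 3560 characters left out ...]
 50  42  58  80  85  83  79  73  66  62  67  70  77  82  82  76  61  54
   63  67  67  67  68  69  73  79  79  78]
 [ 58  43  39  57  78  84  86  82  72  64  64  64  66  68  70  71  66  63
   65  65  61  60  62  59  59  66  64  72]
 [ 66  63  44  34  55  75  86  87  83  71  64  66  65  65  67  66  65  62
   60  59  56  55  56  53  57  58  70  85]
 [ 71  75  64  48  37  54  71  83  84  81  71  69  71  66  66  64  62  60
   57  57  57  55  55  56  54  56  79  96]
 [ 71  71  73  75  61  34  44  65  80  84  82  81  80  74  66  62  59  58
   55  54  53  55  56  56  56  52  66  83]
 [ 63  58  69  80  81  60  34  39  61  73  82  86  85  81  72  64  57  58
   56  56  53  55  55  59  56  53  50  56]]
```

```bash
python3 - <<'E'
from h import *
from scipy.optimize import minimize
P=np.load("scene0.npy",allow_pickle=True).item(); C=cloud(P); M,t,f=cam(P)
yaw=np.radians(8.4); ex=np.array([np.cos(yaw),np.sin(yaw),0]); ey=np.array([-ex[1],ex[0],0]); o=np.array([614.5,259.4,0])
W=np.stack([ex,ey,[0,0,1]],1)
L=(C-o)@W; X=L[...,0]
# face plane fit for yaw check
m=np.zeros(X.shape,bool); m[253:268,357:374]=1; m&=abs(X-15)<3; m[258:266,360:371]=0
q=L[m]; A=np.c_[q[:,1:],np.ones(len(q))]; print("face plane (dX/dY,dX/dZ,X)",np.linalg.lstsq(A,q[:,0],rcond=None)[0], "mean X",q[:,0].mean())
xf=np.median(q[:,0]); cl=(t-o)@W
v,u=np.mgrid[255:268,358:374]
ss=[(a,b) for a in(-.33,0,.33) for b in(-.33,0,.33)]
def pred(yc,zc,sub):
    d=np.stack([(u+sub[0]-P["cx"])/f,(v+sub[1]-P["cy"])/f,np.ones(u.shape)],-1)@M.T@W
    s0=(xf-cl[0])/d[...,0]; y=cl[1]+s0*d[...,1]-yc; z=cl[2]+s0*d[...,2]-zc; 
    a=d[...,1]**2+d[...,2]**2; b=y*d[...,1]+z*d[...,2]; c=y*y+z*z-64
    ds=np.where(c<0,(-b+np.sqrt(np.maximum(b*b-a*c,0)))/a,0)
    return xf+ds*d[...,0]
obs=X[255:268,358:374]
def cost(p): 
    e=np.mean([pred(*p,s) for s in ss],0)-obs; return np.minimum(abs(e),4).sum()
g=[(cost((y,z)),y,z) for y in np.arange(-10,12,.5) for z in np.arange(60,82,.5)]
g.sort(); print(g[:3]); r=minimize(cost,g[0][1:],method="Nelder-Mead"); print(r.x,r.fun)
# tyre top surface : circle fit in Y,Z of points with X in -10..10 above
k=np.zeros(X.shape,bool);k[225:290,335:410]=1
k&=(X>-12)&(X<9)&(L[...,2]>78)&(abs(L[...,1])<45); q=L[k]
for rad in(40,None):
    fn=lambda p:np.minimum(abs(np.hypot(q[:,1]-p[0],q[:,2]-p[1])-(rad or p[2])),4).sum()
    r=minimize(fn,[0,70] if rad else [0,70,40],method="Nelder-Mead"); print("tyre",len(q),r.x,r.fun/len(q))
P=np.load("top0.npy",allow_pickle=True).item(); L=(cloud(P)-o)@W
k=(abs(L[...,0])<13)&(L[...,2]>85)&(abs(L[...,1])<45); q=L[k]; r=minimize(lambda p:np.minimum(abs(np.hypot(q[:,1]-p[0],q[:,2]-p[1])-40),4).sum(),[0,70],method="Nelder-Mead"); print("tyre top cam",r.x,r.fun/len(q))
E
```

```text
face plane (dX/dY,dX/dZ,X) [-5.80788979e-03  8.97949951e-04  1.49839350e+01] mean X 15.075012307149006
[(np.float64(142.92927625119034), np.float64(-1.5), np.float64(72.5)), (np.float64(143.0068474218653), np.float64(-1.0), np.float64(72.5)), (np.float64(143.15943428247562), np.float64(-1.0), np.float64(73.0))]
[-1.44215197 72.315421  ] 142.5413320863515
tyre 495 [ 1.95858088 68.02846276] 0.8158929876637465
tyre 495 [ 1.96691769 68.36093073 39.72329291] 0.8128690446121131
tyre top cam [ 0.45930542 69.991931  ] 1.0047330134397254
```

Emit:
move_arm(plan=[[[2, -4.3, 0], 2, 0], [[2, -4.3, 0], 2, 0], [[2, -4.3, 0], 2, 0], [[2, -4.3, 0], 2, 0], [[2, -4.3, 0], 2, 0]], squeeze=50)

```text
time_s: 1.55
ee_pos: [305.0, 320.8, 214.1]
ee_rot: [180.0, 0.0, 169.3]
force: [0.7, -0.6, -0.4]
gripper_width: 91.0
gripper_force: 0.0
```

Emit:
move_arm(plan=[[[2, -4.3, 0], 2, 0], [[2, -4.3, 0], 2, 0], [[2, -4.3, 0], 2, 0], [[2, -4.3, 0], 2, 0], [[2, -4.3, 0], 2, 0]])

```text
time_s: 2.05
ee_pos: [405.1, 105.6, 214.4]
ee_rot: [180.0, 0.1, 179.2]
force: [1.8, 0.5, -0.5]
gripper_width: 91.2
gripper_force: 0.0
```

Emit:
move_arm(plan=[[[2, -4.3, 0], 2, 0], [[2, -4.3, 0], 2, 0], [[2, -4.3, 0], 2, 0], [[2, -4.3, 0], 2, 0], [[2, -4.3, -1], 2, 0]])

```text
time_s: 2.55
ee_pos: [506.1, -109.9, 205.2]
ee_rot: [-179.9, 0.2, -170.8]
force: [1.4, 1.3, 0.1]
gripper_width: 91.3
gripper_force: 0.0
```

Emit:
move_arm(plan=[[[2, -4.2, -1], 0, 0], [[2, -4.2, -2], 0, 0], [[1.2, -4.2, -2], 0, 0], [[0, 0, -3], 0, 0], [[0, 0, 0], 0, 0]])

```text
time_s: 3.05
ee_pos: [553.6, -233.0, 119.9]
ee_rot: [179.7, -0.4, -171.0]
force: [-1.3, -0.4, -1.6]
gripper_width: 91.1
gripper_force: 0.0
```

```bash
python3 - <<'E'
from h import *
s=env.state(); print(s["ee_pos"],s["ee_rot"])
p=env.grab_frame("wrist"); save(p,"w1.png")
for k in("rod","rod_tip"): print(k,[(np.round(d["point"]),d["score"],onplane(p,*d["point"],48)) for d in env.landmark_of(p,k)[:2]])
C=cloud(p); m=(p["z_map"]>0)&(abs(C[...,0]-620)<110)&(abs(C[...,1]+225)<50)&(C[...,2]>45)&(C[...,2]<62)
q=C[m]; 
for lo,hi in((530,578),(582,705)):
    g=q[(q[:,0]>lo)&(q[:,0]<hi)]
    if len(g)>20:
        c=g.mean(0);d=np.linalg.svd(g[:,:2]-c[:2])[2][0];d*=np.sign(d[0]);print(len(g),c,np.degrees(np.arctan2(d[1],d[0])),g[:,0].min(),g[:,0].max(),np.percentile(g[:,2],95))
E
```

```text
[ 553.63881083 -233.04429831  119.886681  ] [ 179.69024597   -0.44677913 -170.962387  ]
rod [(array([249., 207.]), 0.88, array([ 558.08607093, -238.24038467,   48.        ]))]
rod_tip []
1045 [ 555.71258893 -239.75807426   56.7954106 ] 11.350571012691073 534.9530756970875 577.9689308884178 58.27483715007841
484 [ 617.21744783 -229.47235608   52.95401889] 11.127853397206763 582.0277046699795 646.5952843700455 57.91556517118995
```

View pics/w1.png

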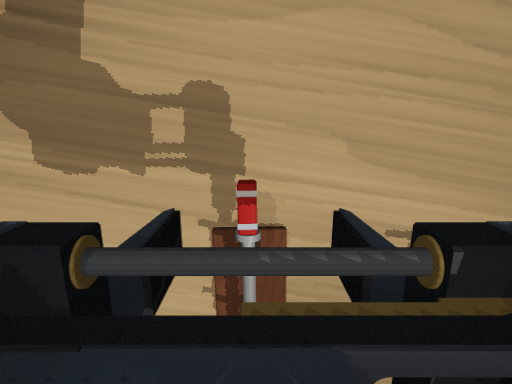

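The wrist picture shows the red-white handle centred at (247,208), between the open fingers and parallel to the tool. I'll descend onto it.

Emit:
move_arm(plan=[[[0.1, -0.5, -3], 0, 0], [[0, 0, -3], 0, 0], [[0, 0, -2], 0, 0], [[0, 0, 0], 0, 0], [[0, 0, 0], 0, 0]])

```text
time_s: 3.7
ee_pos: [558.6, -237.9, 46.2]
ee_rot: [-179.9, 0.1, -170.8]
force: [-0.4, 0.1, 0.7]
gripper_width: 91.1
gripper_force: 0.0
```

Emit:
move_arm(plan=[[[0, -0.05, -1.7], 0, 0], [[0, 0, 0], 0, 0.3], [[0, 0, 0], 0, 0.6], [[0, 0, 0], 0, 1], [[0, 0, 0], 0, 1]])

```text
time_s: 4.2
ee_pos: [558.0, -238.8, 28.4]
ee_rot: [-179.9, 0.1, -170.8]
force: [0.7, -0.1, 0.0]
gripper_width: 61.9
gripper_force: 0.0
```

Emit:
move_arm(plan=[[[0, 0, 0], 0, 1], [[0, 0, 0], 0, 1], [[0, 0, 0], 0, 1]])

```text
time_s: 4.5
ee_pos: [557.4, -238.6, 27.3]
ee_rot: [180.0, 0.0, -170.8]
force: [0.3, -0.8, 0.5]
gripper_width: 38.1
gripper_force: 0.0
```

Emit:
move_arm(plan=[[[0, 0, 0], 0, 1], [[0, 0, 0], 0, 1], [[0, 0, 0], 0, 1], [[0, 0, 0], 0, 1], [[0, 0, 0], 0, 1]])

```text
time_s: 5.0
ee_pos: [557.4, -238.9, 27.3]
ee_rot: [-180.0, 0.0, -170.8]
force: [0.0, -1.9, 0.6]
gripper_width: 15.6
gripper_force: 50.0
```

Emit:
move_arm(plan=[[[0, 0, 2], 0, 1], [[0, 0, 4], 0, 1], [[0, 0, 4], -0.8, 1], [[-1.2, 4.2, 0], 0, 1], [[-1.2, 4.2, 0], 0, 1]])

```text
time_s: 5.5
ee_pos: [533.6, -154.2, 128.3]
ee_rot: [-180.0, 0.1, -171.8]
force: [0.0, 0.7, -2.0]
gripper_width: 15.8
gripper_force: 50.0
```

Emit:
move_arm(plan=[[[-1.2, 4.3, 0], 0, 1], [[-1.2, 4.3, 0], 0, 1], [[-1.2, 4.3, 0], 0, 1], [[-1.2, 4.3, 0], 0, 1], [[-1.2, 4.3, 0], 0, 1]])

```text
time_s: 6.0
ee_pos: [472.0, 62.1, 127.1]
ee_rot: [180.0, -0.1, -171.7]
force: [0.9, -0.2, -1.0]
gripper_width: 15.5
gripper_force: 50.0
```

Emit:
move_arm(plan=[[[-1.2, 4.3, 0], 0, 1], [[-1.2, 4.3, 0], 0, 1], [[-1.2, 4.3, 0], 0, 1], [[-1.2, 4.0, 0], 0, 1], [[0, 0, 0], 0, 1]])

```text
time_s: 6.5
ee_pos: [423.6, 233.4, 127.0]
ee_rot: [179.9, -0.1, -171.3]
force: [0.2, -1.5, -0.9]
gripper_width: 15.8
gripper_force: 50.0
```

Emit:
move_arm(plan=[[[0, 0, -3], 0, 1], [[0, 0, -3], 0, 1], [[0, 0, -1.4], 0, 1], [[0, 0, 0], 0, 1], [[0, 0, 0], 0, 1]])

```text
time_s: 7.0
ee_pos: [425.6, 229.0, 53.4]
ee_rot: [-180.0, -0.0, -171.7]
force: [-0.7, -0.0, -1.1]
gripper_width: 16.0
gripper_force: 50.0
```

```bash
cat > rodm.py <<'E'
from h import *
yaw=np.radians(8.4); ex=np.array([np.cos(yaw),np.sin(yaw),0]); ey=np.array([-ex[1],ex[0],0]); o=np.array([614.5,259.4,0])
W=np.stack([ex,ey,[0,0,1]],1)
def meas(n,zc=74,x0=-165,x1=-60,r=10):
    p=env.grab_frame(n); L=(cloud(p)-o)@W
    m=(p["z_map"]>0)&(abs(L[...,1])<25)&(abs(L[...,2]-zc)<r)&(L[...,0]>x0)&(L[...,0]<x1+60)
    q=L[m]; print(n,len(q),"x range",q[:,0].min(),q[:,0].max())
    q=q[q[:,0]<x1]
    # cylinder radius 6 fit using robust
    from scipy.optimize import least_squares
    def fn(a):
        xm=(x0+x1)/2; y=q[:,1]-a[0]-a[1]*(q[:,0]-xm); z=q[:,2]-a[2]-a[3]*(q[:,0]-xm)
        return np.hypot(y,z)-6
    r=least_squares(fn,[0,0,zc,0],loss="soft_l1"); a=r.x
    print(" at xm Y %.2f slope %.2f deg Z %.2f slope %.2f deg; at x=-15: Y %.2f Z %.2f"%(a[0],np.degrees(a[1]),a[2],np.degrees(a[3]),a[0]+a[1]*(-15-(x0+x1)/2),a[2]+a[3]*(-15-(x0+x1)/2)), "rms",np.sqrt(np.mean(fn(a)**2)))
    return p
E
python3 - <<'E'
from rodm import *
s=env.state();print(s["ee_pos"],s["ee_rot"], ((s["ee_pos"]-o)@W))
for n in("scene","top"):
    p=meas(n); save(p,n+"1.png"); print([(d["point"],d["score"],(onplane(p,*d["point"],74)-o)@W) for d in env.landmark_of(p,"rod_tip")[:1]])
p=cv2.imread("pics/scene1.png"); q=cv2.imread("pics/top1.png")
cv2.imwrite("pics/c2.png",np.hstack([cv2.resize(p[200:290,300:420],(400,300),interpolation=2),cv2.resize(q[160:250,100:220],(400,300),interpolation=2)]))
E
```

```text
[425.57633864 228.97356019  53.40306508] [-1.79998706e+02 -1.78827845e-02 -1.71678968e+02] [-191.3417377    -2.50149448   53.40306508]
scene 391 x range -164.92149153212006 -47.04701250632086
 at xm Y -1.12 slope -0.34 deg Z 73.11 slope 0.10 deg; at x=-15: Y -1.69 Z 73.28 rms 1.4017635594380113
[([383.4, 235.8], 0.73, array([-47.32730066,   1.32151846,  74.        ]))]
top 354 x range -159.66422845525628 -12.83334818986089
 at xm Y -2.43 slope -0.39 deg Z 75.63 slope 0.44 deg; at x=-15: Y -3.09 Z 76.38 rms 1.194191657829821
[([132.6, 224.9], 0.8, array([-48.64142592,   0.44596775,  74.        ]))]
```

View pics/c2.png

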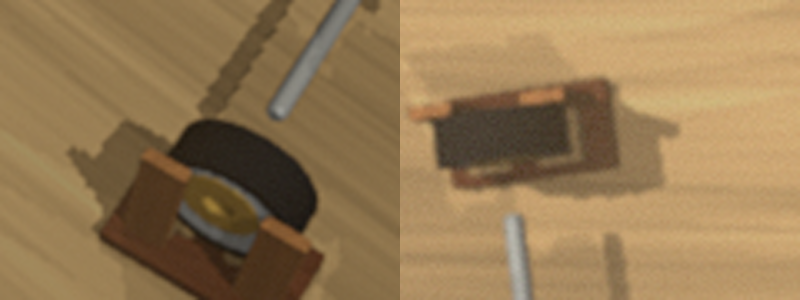

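The crops show the tip about 33 mm short of the wheel face and in line with the bore. A small correction, then the gentle approach.

Emit:
move_arm(plan=[[[0, -0.06, -0.07], 0.3, 1], [[1, 0.15, 0], 0, 1], [[1, 0.15, 0], 0, 1], [[0.5, 0.07, 0], 0, 1], [[0, 0, 0], 0, 1]])

```text
time_s: 7.7
ee_pos: [451.7, 232.8, 52.5]
ee_rot: [180.0, 0.1, -171.4]
force: [-0.8, -0.8, -1.2]
gripper_width: 15.4
gripper_force: 50.0
```

Emit:
move_arm(plan=[[[0.3, 0.04, 0], 0, 1], [[0.3, 0.05, 0], 0, 1], [[0.3, 0.04, 0], 0, 1], [[0.2, 0.03, 0], 0, 1], [[0, 0, 0], 0, 1]])

```text
time_s: 8.2
ee_pos: [461.7, 234.2, 52.6]
ee_rot: [180.0, 0.0, -171.3]
force: [1.3, 0.6, -0.7]
gripper_width: 15.6
gripper_force: 50.0
```

Emit:
move_arm(plan=[[[0.2, 0.03, 0], 0, 1], [[0.2, 0.03, 0], 0, 1], [[0.2, 0.03, 0], 0, 1], [[0, 0, 0], 0, 1]])

```text
time_s: 8.6
ee_pos: [467.7, 235.1, 52.6]
ee_rot: [180.0, 0.0, -171.3]
force: [0.1, -0.5, -1.4]
gripper_width: 15.7
gripper_force: 50.0
```

Emit:
move_arm(plan=[[[0.3, 0.045, 0], 0, 1], [[0.3, 0.045, 0], 0, 1], [[0.3, 0.045, 0], 0, 1], [[0.3, 0.045, 0], 0, 1], [[0, 0, 0], 0, 1]])

```text
time_s: 9.1
ee_pos: [479.9, 236.9, 52.5]
ee_rot: [180.0, 0.0, -171.4]
force: [-0.7, 0.8, -2.2]
gripper_width: 15.8
gripper_force: 50.0
```

```bash
python3 - <<'E'
from rodm import *
s=env.state();print(s["force"],s["torque"], ((s["ee_pos"]-o)@W))
p=meas("scene",x0=-120,x1=-45); save(p,"s3.png")
cv2.imwrite("pics/c3.png",cv2.resize(p["frame"][210:290,315:415,::-1],(600,480),interpolation=2))
L=(cloud(p)-o)@W
for v in range(257,267): print(' '.join(f"{L[v,u,0]:.0f}" for u in range(358,374)))
E
```

```text
[-0.71469949  0.7700269  -2.19330779] [ 0.04219962  0.11242929 -0.02519466] [-136.39104571   -2.56312609   52.53814612]
scene 411 x range -119.94413248547401 14.965732137650681
 at xm Y -0.92 slope -0.64 deg Z 72.73 slope -2.27 deg; at x=-15: Y -1.67 Z 70.05 rms 3.6772420322251067
16 15 16 16 16 16 16 15 17 16 15 15 13 14 15 13
16 16 16 17 14 16 16 16 16 15 15 16 15 15 14 14
14 15 16 16 12 10 7 7 16 15 15 16 16 17 15 13
15 14 15 16 13 11 10 9 7 5 16 16 17 16 16 15
16 15 15 16 14 12 10 10 9 8 7 16 16 15 15 15
15 16 15 16 16 15 12 10 12 9 9 8 16 14 16 15
14 16 15 15 15 16 15 14 13 11 11 11 15 15 15 15
15 15 15 15 15 14 16 15 14 14 13 15 15 14 16 15
13 14 15 15 15 16 14 15 15 15 15 14 15 15 16 16
15 14 15 15 14 16 15 16 16 16 16 16 16 15 16 14
```

View pics/c3.png

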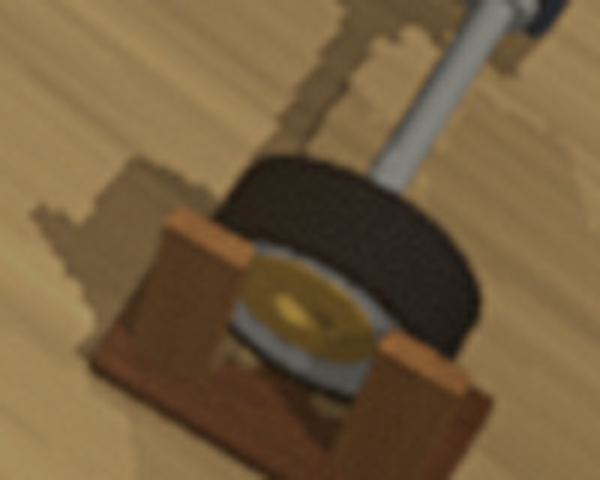

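The picture shows the rod running into the wheel, which hasn't moved. The tip is inside the bore with no contact force, so I'll push on.

Emit:
move_arm(plan=[[[0.4, 0.06, 0], 0, 1], [[0.5, 0.075, 0], 0, 1], [[0.5, 0.075, 0], 0, 1], [[0.5, 0.075, 0], 0, 1], [[0.2, 0.03, 0], 0, 1]])

```text
time_s: 9.65
ee_pos: [501.2, 240.1, 52.5]
ee_rot: [180.0, 0.0, -171.4]
force: [0.6, -0.5, -1.8]
gripper_width: 15.7
gripper_force: 50.0
```

Emit:
move_arm(plan=[[[0.5, 0.075, 0], 0, 1], [[0.5, 0.075, 0], 0, 1], [[0.5, 0.075, 0], 0, 1], [[0.5, 0.075, 0], 0, 1], [[0.2, 0.03, 0], 0, 1]])

```text
time_s: 10.15
ee_pos: [523.1, 243.4, 52.5]
ee_rot: [180.0, 0.0, -171.4]
force: [-0.4, 0.4, -1.6]
gripper_width: 15.6
gripper_force: 50.0
```

Emit:
move_arm(plan=[[[0.4, 0.06, 0], 0, 1], [[0.4, 0.06, 0], 0, 1], [[0.2, 0.03, 0], 0, 1], [[0, 0, 0], 0, 1], [[0, 0, 0], 0, 1]])

```text
time_s: 10.65
ee_pos: [532.2, 244.7, 52.5]
ee_rot: [180.0, -0.0, -171.3]
force: [0.4, 0.0, -1.4]
gripper_width: 15.8
gripper_force: 50.0
```

```bash
python3 - <<'E'
from rodm import *
s=env.state();print(s["force"],s["torque"], ((s["ee_pos"]-o)@W))
p=env.grab_frame("scene"); 
cv2.imwrite("pics/c4.png",cv2.resize(p["frame"][210:290,315:415,::-1],(600,480),interpolation=2))
print([(d["point"],d["score"],(onplane(p,*d["point"],72)-o)@W) for d in env.landmark_of(p,"rod_tip")[:1]])
L=(cloud(p)-o)@W
m=(p["z_map"]>0)&(L[...,0]>28)&(L[...,0]<90)&(abs(L[...,1])<20)&(abs(L[...,2]-73)<10); q=L[m]; print(len(q),q.mean(0),q.max(0))
E
```

```text
[ 0.3914779   0.04736744 -1.35290724] [ 0.05643128  0.06557132 -0.04214673] [-83.5498964   -2.51716034  52.48189374]
[([353.5, 282.0], 0.83, array([59.65657027,  0.12125152, 72.        ]))]
134 [45.24968701 -0.30056414 76.53127276] [60.47589539  5.42817614 80.64226469]
```

View pics/c4.png

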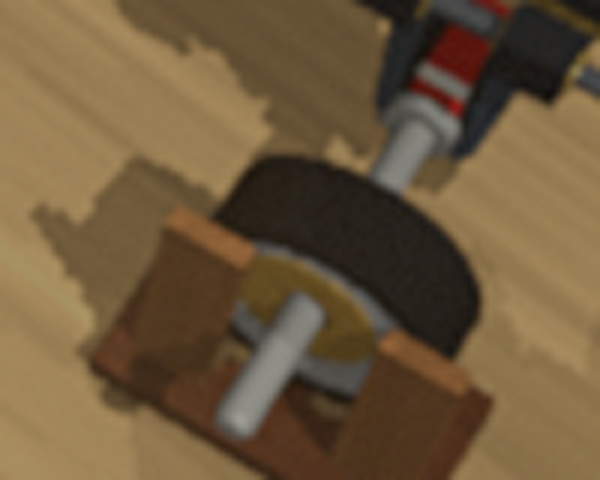

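The shaft is through the bore and slot, with the tip about 60 mm past the wheel's centre. I'll lift gently.

Emit:
move_arm(plan=[[[0, 0, 0.2], 0, 1], [[0, 0, 0.2], 0, 1], [[0, 0, 0.2], 0, 1], [[0, 0, 0.2], 0, 1], [[0, 0, 0.2], 0, 1]])

```text
time_s: 11.25
ee_pos: [532.2, 244.7, 62.5]
ee_rot: [-180.0, -0.0, -171.3]
force: [0.7, -0.3, -2.1]
gripper_width: 16.0
gripper_force: 50.0
```

Emit:
move_arm(plan=[[[0, 0, 0.5], 0, 1], [[-0.1, 0, 0.8], 0, 1], [[-0.1, 0, 1], 0, 1], [[-0.1, 0, 1], 0, 1], [[0, 0, 1], 0, 1]])

```text
time_s: 11.75
ee_pos: [529.4, 244.8, 106.8]
ee_rot: [180.0, 0.0, -171.3]
force: [0.3, 0.3, -4.3]
gripper_width: 15.7
gripper_force: 50.0
```

Emit:
move_arm(plan=[[[0, 0, 1.2], 0, 1], [[0, 0, 1.2], 0, 1], [[0, 0, 1.2], 0, 1], [[0, 0, 1], 0, 1], [[0, 0, 0.5], 0, 1]])

```text
time_s: 12.25
ee_pos: [529.9, 245.0, 158.0]
ee_rot: [180.0, 0.1, -171.3]
force: [0.5, -0.9, -3.2]
gripper_width: 16.0
gripper_force: 50.0
```

```bash
python3 - <<'E'
from rodm import *
s=env.state();print(s["force"],s["torque"],s["ee_pos"],s["ee_rot"])
p=env.grab_frame("scene"); save(p,"s5.png")
print(pix(p,s["ee_pos"]))
u,v=pix(p,s["ee_pos"]+80*ex).astype(int); print(u,v)
cv2.imwrite("pics/c5.png",cv2.resize(p["frame"][v-48:v+48,u-60:u+60,::-1],(600,480),interpolation=2))
E
```

```text
[ 0.46866346 -0.87472522 -3.2323298 ] [-0.03659944  0.24515317  0.00730968] [529.90260962 244.95560444 158.01404862] [ 1.79966392e+02  1.12538364e-01 -1.71346806e+02]
[402.38459112 194.39401703]
380 228
```

View pics/c5.png

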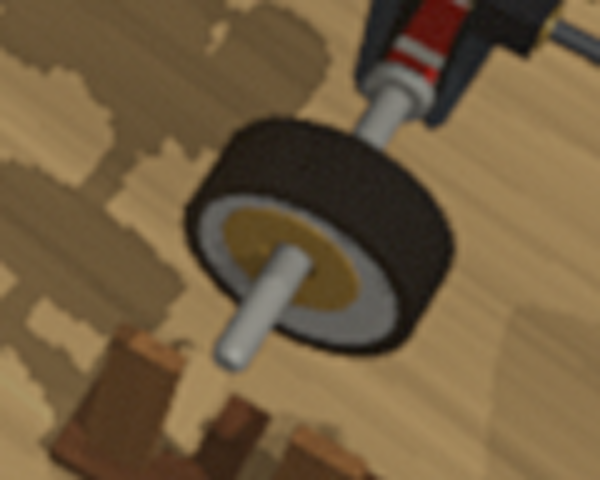

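The wheel now hangs on the rod, clear of the cradle. I'll carry it over to the stand.

Emit:
move_arm(plan=[[[0.1, -1.5, 0], 0.7, 1], [[0.15, -2.5, 0], 0.8, 1], [[0.15, -3.5, 0], 0.7, 1], [[0.15, -3.5, 0], 0.7, 1], [[0.15, -3.5, 0], 0.7, 1]])

```text
time_s: 12.8
ee_pos: [535.9, 98.5, 156.1]
ee_rot: [-180.0, -0.1, -167.7]
force: [0.2, 0.6, -3.5]
gripper_width: 15.7
gripper_force: 50.0
```

Emit:
move_arm(plan=[[[0.15, -3.5, 0], 0.8, 1], [[0.15, -3.5, 0], 0.7, 1], [[0.15, -3, 0], 0.7, 1], [[0.1, -2.2, 0], 0.8, 1], [[0.1, -1.4, 0], 0.7, 1]])

```text
time_s: 13.3
ee_pos: [542.4, -38.2, 156.1]
ee_rot: [-180.0, -0.1, -164.1]
force: [-0.5, -0.1, -4.7]
gripper_width: 15.3
gripper_force: 50.0
```

Emit:
move_arm(plan=[[[0, 0, 0], 0, 1], [[0, 0, 0], 0, 1], [[0, 0, 0], 0, 1]])

```text
time_s: 13.6
ee_pos: [542.7, -35.5, 156.3]
ee_rot: [180.0, -0.0, -164.0]
force: [0.0, -0.6, -3.7]
gripper_width: 15.6
gripper_force: 50.0
```

```bash
cat > st.py <<'E'
from h import *
yw=np.radians(15.8); sx=np.array([np.cos(yw),np.sin(yw),0]); sy=np.array([-sx[1],sx[0],0]); so=np.array([623.3,-14,0]); S=np.stack([sx,sy,[0,0,1]],1)
E
python3 - <<'E'
from st import *
s=env.state();print(s["force"],(s["ee_pos"]-so)@S,s["ee_rot"]); za=s["ee_pos"][2]+20.7
from scipy.optimize import least_squares
for n in("scene","top"):
    p=env.grab_frame(n); L=(cloud(p)-so)@S
    a=(p["z_map"]>0)&(abs(L[...,1])<9)&(abs(L[...,2]-za)<9)
    q=L[a&(((L[...,0]>22)&(L[...,0]<75))|((L[...,0]>-54)&(L[...,0]<-22)))]
    fn=lambda b:np.hypot(q[:,1]-b[0]-b[1]*q[:,0],q[:,2]-b[2]-b[3]*q[:,0])-6
    b=least_squares(fn,[0,0,za,0],loss="soft_l1").x; print(n,len(q),b[0],np.degrees(b[1]),b[2],np.degrees(b[3]),"tip",q[:,0].max())
    w=L[(p["z_map"]>0)&(abs(L[...,0])<35)&(abs(L[...,1])<45)&(L[...,2]>za+20)]; print(" wheel x",np.percentile(w[:,0],[2,98]) if len(w) else 0)
    c=L[(p["z_map"]>0)&(abs(L[...,0])<48)&(abs(L[...,1])<25)&(L[...,2]>60)&(L[...,2]<92)]
    for k in(-1,1):
        g=c[c[:,0]*k>25]; print(" cheek",k,len(g),g.mean(0) if len(g) else 0)
save(p,"t6.png")
E
```

```text
[ 0.03060242 -0.57526923 -3.6918537 ] [-83.44258303   1.31242175 156.32576563] [ 1.79965212e+02 -2.62747466e-02 -1.64009573e+02]
scene 188 2.9810732326255 -0.1714443373908248 175.5063756232425 0.38178322164491296 tip 61.76321305230983
 wheel x [-13.4203455   16.71432768]
 cheek -1 26 [-36.99875197  18.34261233  76.2611594 ]
 cheek 1 116 [38.57165595  0.7908592  73.39527154]
top 237 1.6635113169998668 0.10902242812241789 177.40943000100518 -0.01952374439273442 tip 60.12742810085475
 wheel x [-34.42898605  15.813552  ]
 cheek -1 51 [-37.90799351  -0.60417364  80.95890729]
 cheek 1 58 [37.64707745 -0.63588215 79.96340458]
```

Emit:
move_arm(plan=[[[0.05, -0.2, -1], 0, 1], [[0, 0, -2], 0, 1], [[0, 0, -2], 0, 1], [[0, 0, -2], 0, 1], [[0, 0, -1.2], 0, 1]])

```text
time_s: 14.2
ee_pos: [542.1, -37.9, 72.4]
ee_rot: [179.9, -0.2, -164.0]
force: [-0.5, 0.0, -4.1]
gripper_width: 15.3
gripper_force: 50.0
```

Emit:
move_arm(plan=[[[0, 0, -0.8], 0, 1], [[0, 0, -0.4], 0, 1], [[0, 0, -0.2], 0, 1], [[0, 0, 0], 0, 1]])

```text
time_s: 14.6
ee_pos: [543.7, -38.3, 60.9]
ee_rot: [-180.0, 0.0, -164.0]
force: [0.2, 0.1, -3.4]
gripper_width: 15.7
gripper_force: 50.0
```

```bash
python3 - <<'E'
from st import *
s=env.state();print(s["force"],(s["ee_pos"]-so)@S)
p=env.grab_frame("scene"); u,v=pix(p,so+[0,0,75]).astype(int)
cv2.imwrite("pics/c6.png",cv2.resize(p["frame"][v-48:v+48,u-60:u+60,::-1],(600,480),interpolation=2))
E
```

```text
[ 0.23215171  0.09127072 -3.41402354] [-83.15849432  -1.67800471  60.8714418 ]
```

View pics/c6.png

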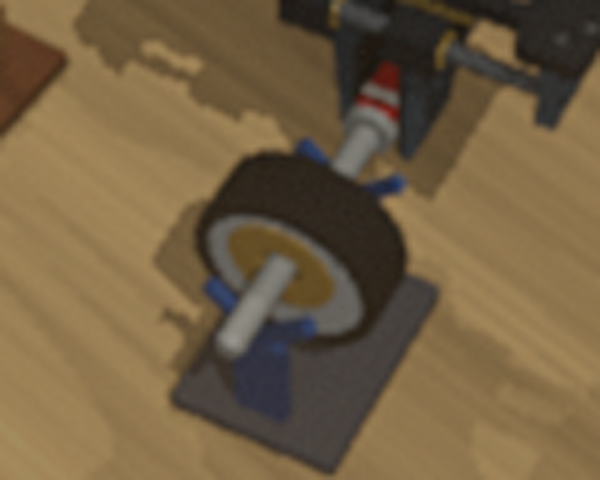

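The shaft sits over both notches and the wheel is between the cheeks, with about 6.5 mm left to go down.

Emit:
move_arm(plan=[[[0, 0, -0.2], 0, 1], [[0, 0, -0.2], 0, 1], [[0, 0, 0], 0, 1]])

```text
time_s: 14.95
ee_pos: [543.2, -38.3, 56.4]
ee_rot: [180.0, -0.0, -164.0]
force: [0.4, 0.7, -4.1]
gripper_width: 15.6
gripper_force: 50.0
```

Emit:
move_arm(plan=[[[0, 0, -0.1], 0, 1], [[0, 0, -0.1], 0, 1], [[0, 0, 0], 0, 1]])

```text
time_s: 15.25
ee_pos: [543.5, -37.9, 54.9]
ee_rot: [180.0, 0.0, -164.0]
force: [-0.1, 1.7, 0.0]
gripper_width: 15.8
gripper_force: 50.0
```

Emit:
move_arm(plan=[[[-0.02, 0.08, 0], 0, 1], [[0, 0, -0.05], 0, 1], [[0, 0, 0], 0, 1]])

```text
time_s: 15.55
ee_pos: [543.3, -37.3, 54.3]
ee_rot: [180.0, 0.0, -164.0]
force: [-0.7, 1.0, -0.3]
gripper_width: 16.0
gripper_force: 50.0
```

Emit:
move_arm(plan=[[[0, 0, 0], 0, 0.8], [[0, 0, 0], 0, 0.75], [[0, 0, 0], 0, 0.6], [[0, 0, 0], 0, 0.5], [[0, 0, 0], 0, 0.5]], squeeze=5)

```text
time_s: 16.05
ee_pos: [543.3, -37.5, 54.0]
ee_rot: [-180.0, 0.0, -164.0]
force: [0.1, -0.6, -0.0]
gripper_width: 43.9
gripper_force: 0.0
```

Emit:
move_arm(plan=[[[0, 0, 0], 0, 0.4], [[0, 0, 0], 0, 0.3], [[0, 0, 0], 0, 0.3], [[0, 0, 1], 0, 0.3], [[0, 0, 2], 0, 0.3]])

```text
time_s: 16.55
ee_pos: [542.1, -37.3, 83.6]
ee_rot: [179.9, -0.2, -164.0]
force: [0.7, 0.5, 0.3]
gripper_width: 63.8
gripper_force: 0.0
```

Emit:
move_arm(plan=[[[0, 0, 3], 0, 0.3], [[0, 0, 4], 0, 0.3], [[-1, 0, 4], 0, 0.3], [[-2, 0, 3], 0, 0.3], [[-2, 0, 1], 0, 0.3]])

```text
time_s: 17.05
ee_pos: [494.4, -37.6, 238.4]
ee_rot: [-179.8, 0.4, -164.0]
force: [0.0, -0.3, -0.3]
gripper_width: 63.8
gripper_force: 0.0
```

Emit:
move_arm(plan=[[[-2, 0, 0], 0, 0.3], [[0, 0, 0], 0, 0.3], [[0, 0, 0], 0, 0.3], [[0, 0, 0], 0, 0.3], [[0, 0, 0], 0, 0.3]])

```text
time_s: 17.55
ee_pos: [473.8, -37.5, 233.7]
ee_rot: [180.0, -0.0, -164.0]
force: [-0.5, 0.4, 0.3]
gripper_width: 64.1
gripper_force: 0.0
```

```bash
python3 - <<'E'
from st import *
s=env.state();print(s["force"],s["ee_pos"],s["time_s"])
p=env.grab_frame("scene"); L=(cloud(p)-so)@S; ok=p["z_map"]>0
q=L[ok&(L[...,0]>43)&(L[...,0]<70)&(abs(L[...,1])<10)&(L[...,2]>60)]; print("shaft top",q.mean(0),q.max(0))
q=L[ok&(L[...,0]>-108)&(L[...,0]<-54)&(abs(L[...,1])<12)&(L[...,2]>60)]; print("handle",q.mean(0),q.min(0),q.max(0))
u,v=pix(p,so+[0,0,75]).astype(int); cv2.imwrite("pics/c7.png",cv2.resize(p["frame"][v-48:v+48,u-60:u+60,::-1],(600,480),interpolation=2))
E
```

```text
[-0.51713607  0.39811935  0.31914806] [473.80166157 -37.45424098 233.71476674] 17.55
shaft top [53.5127325   3.21182744 77.17874619] [61.53684532  8.53340331 82.50723214]
handle [-76.99879767   3.82994846  80.26576504] [-106.12700903   -7.88773421   61.87770242] [-54.00418889  11.83352867  86.5152857 ]
```

View pics/c7.png

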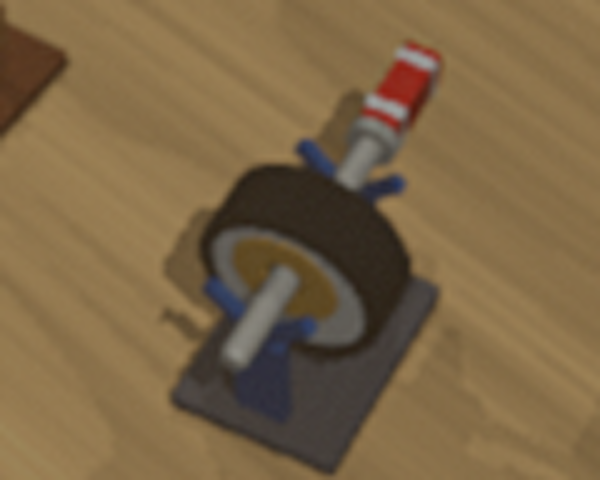

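The rod rests in both notches with the wheel between the cheeks. One last check, for clearance and for rest.

Emit:
move_arm(plan=[[[0, 0, 0], 0, 0.3], [[0, 0, 0], 0, 0.3], [[0, 0, 0], 0, 0.3], [[0, 0, 0], 0, 0.3], [[0, 0, 0], 0, 0.3]])

```text
time_s: 18.1
ee_pos: [473.2, -37.4, 234.0]
ee_rot: [180.0, 0.0, -164.0]
force: [-0.5, 0.3, 1.1]
gripper_width: 63.9
gripper_force: 0.0
```

```bash
python3 - <<'E'
from st import *
import time
for i in range(3):
    p=env.grab_frame("scene"); L=(cloud(p)-so)@S; ok=p["z_map"]>0
    w=L[ok&(abs(L[...,0])<34)&(abs(L[...,1])<50)&(L[...,2]>93)]; print("tyre top x",np.percentile(w[:,0],[1,99]),"y mean",w[:,1].mean(),"z max",np.percentile(w[:,2],98))
for _ in range(4): env.grab_frame("top")
p2=env.grab_frame("scene"); u,v=pix(p,so+[0,0,75]).astype(int)
d=cv2.absdiff(cv2.blur(p["frame"],(3,3)),cv2.blur(p2["frame"],(3,3)))[v-45:v+45,u-50:u+50]; print("diff",d.mean(),d.max())
E
```

```text
tyre top x [-13.03280628  17.41777955] y mean 5.79186151123984 z max 108.18455781242128
tyre top x [-13.38432363  17.27354793] y mean 5.5979182967912875 z max 107.77740125727135
tyre top x [-13.64146133  16.96387216] y mean 5.489223194657152 z max 107.87169409708437
diff 0.26422222222222225 2
```

```bash
python3 -c "
from workcell import env
print(env.job_done())"
```

```text
the job is handed in; nothing more can be done
None
```

The job is handed in: the rod lies in both V notches of the stand, with the wheel hanging clear between the cheeks and at rest. The gripper is well away and it took about 18.5 s; the judge gave no verdict.

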